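# Load the mould dryer upside down and start it

### The arm

A 6-joint arm with a two-finger parallel gripper is mounted at the origin on the work surface. World frame = base frame: x ahead of the robot, y to its left, z up, the work surface at z = 0. Lengths are in mm, angles in degrees, forces in N, time in s.
With the tool pointing down it reaches from about 300 to 850 mm from the base axis. Payload 4.2 kg.
Tool frame: the origin (TCP) lies midway between the tips of the shut fingers; the grasp point (between the pads) lies env.grasp_offset behind it (env.grasp_offset is the distance from the TCP to the grasp point, in mm); y points along the fingers, x is the direction in which the jaws open and shut, and the axes are right-handed (so a half turn about y gives the same grasp; the last joint's range is limited). The gripper opens to 91 mm and grips with 3 to 60 N. Pads are 32 mm wide; open, the fingers measure 118 mm over their backs; the gripper's body (76 mm by 178 mm) begins 60 mm behind the grasp point.
Start: joints at [71.62, 18.312, 89.639, -0, 72.044, -1.146], TCP at [170.366, 549.198, 213.976] pointing down, gripper open.
Joint ranges: [-177.97, 177.97], [-48.28, 115.42], [12.27, 149.76], [-77.06, 257.06], [2.81, 150.46], [-146.56, 146.56]. Speed limits (degrees/s): [147.25, 147.25, 180, 180, 180, 180].

### API

Orientations are given as [roll, pitch, yaw] about the fixed x, y, z axes, in that order (R = Rz(yaw) Ry(pitch) Rx(roll)).
In Python, from workcell import state, vision, job, env gives the robot as it stands.
- The arm moves only by the shell command python3 -m handwheel 'ROWS' [FORCE]. ROWS is JSON, a list of rows, each a list of 3 entries, a list of its own where there are three numbers: the finger opening in cm, from 0 to 9.12, then the shift along the tool's x, y, z in cm, then the turn about the tool's y in degrees. A call has 1 to 10 rows; each row is the pose to reach, as a shift and turn from the pose measured when the call began, along the tool's axes at that moment; what a row does not reach only later rows make up. A row lasts 1/10 s, in which the tool goes at most 50 mm and 8.59 degrees, less where a joint would pass 70% of its speed; a pose out of reach is approached as far as the arm can. A call with a gripper value outside its range is refused whole. The fingers move at their own pace and stop on an object; FORCE is the grip in N (left out, the last holds). Time passes only in rows, so rows that repeat a pose let the fingers close. It gives the time, the measured TCP pose, the force and the opening at its end, in the units of the state.
- state(): the state, without advancing time (a new reading comes with each control period).
- vision.grab_frame(name): name is "scene" or "top" or "wrist"; returns the picture (384x512x3 uint8, red, green, blue); there is no depth.
- vision.camera_model(name): a dict with "fov_y" (degrees; the focal length in pixels is half the picture's height over the tangent of half this angle, whatever the lens; pixels are square), "cx", "cy" (the principal point, pixels), "distortion" ([k1, k2, p1, p2, k3] as OpenCV has them; the pictures are not rectified), "extrinsics" (4x4, takes a point from world to camera coordinates). Camera axes: x right, y up, looking along -z (the intrinsics and any distortion apply to the point x, -y, -z); pixel columns grow to the right and rows downward; lengths in mm; the calibration is good to about 2 mm. A picture is of the moment at which its call begins: read the wrist's pose just before it. camera_model takes no time and is no camera call; for the wrist camera it gives the pose at the moment of the call.
- job.job_done(): hands the job in, once; it reports no verdict.
The state is a dict: "time_s": time; "qpos": joint angles; "qvel": joint speeds; "effort": joint torques, N m; "ee_pos": TCP position; "ee_rot": TCP orientation; "force": force on the tool from outside, world axes, zero at the start; "torque": the same for the moment, N m; "gripper_width": finger opening in mm.
Only numpy, scipy, OpenCV 4.12 (cv2) and the standard library are available. Lean on these libraries where they do the work, as an engineer would, in place of code of your own. Each camera call takes 0.05 s, during which the arm holds its last target.

### The job

Turn the grey cube mould upside down and set it flat in the middle of the dryer's steel rack. Only then start the dryer: push its knob in, turn it clockwise past the safety stop as far as it goes, and let it spring back up. Leave everything else standing where it is.

Things in the scene. Friction and masses are not known exactly. Their poses are not given: they have to be found in the camera images.
- mold: the cube mould: a stiff grey silicone cube, 56 mm on each side, 60 to 130 g, open on one face (square cavity 42 mm wide, walls and floor about 7 mm). Starts upright, open side up, on the counter. Origin at the centre of its closed bottom face; its z axis points from there to the open face (so z points down when it is upside down), x and y along its sides. Its centre is 28 mm from the origin along z.
- dryer: the mould dryer, fixed: a low white box 170 mm deep (x), 300 mm wide (y), flat deck 45 mm above the counter, with a steel rack and a grey knob on its deck. Origin under its centre at counter height; x points to its rear (off mark side), y to its left where the rack is, z up.
- rack_center (a point): centre of the top face of the dryer's rack, a flat slotted steel plate 110 x 110 mm without rim, its top 51 mm above the counter; axes as the dryer
- knob_center (a point): fixed point on the vertical axis of the knob, 67 mm above the counter, level with the top of its disc when not pushed in; axes as the dryer. The knob is a plain grey disc 84 mm in diameter and 12 mm thick on the deck, with one upright fin on top: 10 mm thick, 18 mm high, reaching from 12 to 40 mm out from the axis. The rest of the disc's top is flat and bare.
- knob (a joint): angle of the knob, rad, growing clockwise seen from above. At 0 (off) the fin points along the dryer's +x; at 1.57 (end stop, full on) along the dryer's -y. Light friction (0.04 N m), stays where it is left. Not pushed in it turns freely only up to about 0.47, where the safety stop blocks it; pushed in by 6 mm or more it passes under the stop, and from about 0.95 on it may rise again. Starts between 0 and 0.35.
- knob_push (a joint): how far the knob is pushed down, m: 0 up, 0.009 at the bottom. Spring: about 4 N to start, 8 N at 6 mm, 10 N at 9 mm. The whole knob, fin included, goes down. It can be pushed anywhere on the disc or fin.
- pail: bystander: small open tin-plated pail, 68 mm wide at the rim, 75 mm high, loose; origin under its centre
- jar: bystander: round glass jar with metal lid, 64 mm wide, 70 mm high, loose; origin under its centre
- bottle: bystander: amber bottle 44 mm wide, 110 mm high, loose; origin under its centre
- whisk: bystander: small stainless whisk lying down, 185 mm long along its x, 38 mm wide, 25 mm high, loose; origin on the counter near its middle
- wood_box: bystander: closed wooden box with brass latch, 100 mm (x) by 150 mm (y), 78 mm high, fixed; origin under its centre
- pipette_stand: bystander: wooden stand with glass pipettes, 70 mm (x) by 160 mm (y), 160 mm high, fixed; origin under its centre

How it is judged (in metres and radians):
On the way, in this order (a step that is already met when the one before it is completed fails the run):
1. the mould stands upside down in the middle of the rack, let go, with the knob still off (angle between mold's own z axis and vertical above 3 rad and horizontal distance between mold and rack_center below 0.02 m and z of mold in the frame of rack_center below 0.06 m and contact force between the fingers and mold below 0.1 N and value of joint knob below 0.7 rad), for 0.2 s.
2. the knob is pushed in while it is turned under the safety stop (value of joint knob above 0.7 rad and value of joint knob_push above 0.003 m).
At the end, for the whole second after the job is handed in: The mould rests upside down (within 0.14 rad) and flat on the rack, its centre within 20 mm of the rack's centre, at rest and let go; the knob stands at its end stop (above 1.35 of 1.57 rad) and has sprung back up (pushed in less than 2 mm) (angle between mold's own z axis and vertical above 3 rad and horizontal distance between mold and rack_center below 0.02 m and z of mold in the frame of rack_center below 0.06 m and linear speed of mold below 0.02 m/s and value of joint knob above 1.35 rad and value of joint knob_push below 0.002 m); the robot touches nothing.
It fails at once if the pail is moved more than 30 mm (distance of pail from where it was at the start of the episode above 0.03 m).
It fails at once if the jar is moved more than 30 mm (distance of jar from where it was at the start of the episode above 0.03 m).
It fails at once if the bottle is moved more than 30 mm (distance of bottle from where it was at the start of the episode above 0.03 m).
It fails at once if the whisk is moved more than 30 mm (distance of whisk from where it was at the start of the episode above 0.03 m).
It fails at once if the pail, jar or bottle is tipped over (angle between any of pail, jar, bottle's own z axis and vertical above 0.6 rad).
It also fails if it takes over 72 s, if anything falls off the work surface, if the arm or the gripper's body presses on something with over 40 N, if the wrist force passes 120 N, or if a joint passes its speed limit or range.

## Working session

There is one attempt and no reset: what is moved stays moved. The work goes in short steps, Python scripts to look and compute and a shell command to move; the robot and the scene stay as the last step left them, time stands still between calls to the robot, and variables do not carry over. Pictures are saved under pics/ and viewed, and the job is handed in when it is done.

```bash
ls; mkdir -p pics
python3 - <<'E'
from workcell import state, vision, job, env
import cv2
print(state()); print(env.grasp_offset)
for n in ["scene","top","wrist"]:
    m=vision.camera_model(n); print(n,m)
    cv2.imwrite(f"pics/{n}0.png",vision.grab_frame(n)[:,:,::-1])
E
```

```text
pics
{'time_s': 0.0, 'qpos': array([ 7.16229124e+01,  1.83531177e+01,  8.97063675e+01, -3.92933641e-04,
        7.20443068e+01, -1.14458824e+00]), 'qvel': array([-0.01542544,  0.09455547,  0.05417026, -0.07700138, -0.04543555,
        0.01660647]), 'effort': array([-1.66887610e-03, -4.12456763e+01, -2.31975675e+01,  7.23990239e-02,
        4.57939622e-02, -1.45785048e-04]), 'ee_pos': array([170.17243992, 548.71083656, 213.1057477 ]), 'ee_rot': array([-89.9983002 ,   0.10377875,  72.76762364]), 'force': array([-0.21094031, -0.20508205, -0.21215863]), 'torque': array([-0.06361067, -0.0314557 , -0.03937242]), 'gripper_width': 91.4260948322384}
18.8
scene {'fov_y': 48.95302458845404, 'cx': 260.2095828199573, 'cy': 191.86256775296434, 'distortion': array([-0.05461115,  0.        ,  0.        ,  0.        ,  0.        ]), 'extrinsics': array([[-1.80426408e-01,  9.83562202e-01,  7.19074972e-03,
         1.60090645e+02],
       [-6.73781302e-01, -1.28919060e-01,  7.27597851e-01,
         3.32414437e+02],
       [ 7.16564769e-01,  1.26432874e-01,  6.85966224e-01,
        -1.62461133e+03],
   
[... 442 characters left out ...]
     [-1.26660892e-01, -1.47915426e-03,  9.91944974e-01,
        -1.09615250e+03],
       [ 0.00000000e+00,  0.00000000e+00,  0.00000000e+00,
         1.00000000e+00]])}
wrist {'fov_y': 64.60135307766048, 'cx': 254.87766075937787, 'cy': 190.46706996324235, 'distortion': array([-0.03436386,  0.        ,  0.        ,  0.        ,  0.        ]), 'extrinsics': array([[ 2.96959772e-01,  9.54889146e-01, -1.26956139e-03,
        -5.74887724e+02],
       [-9.25981394e-01,  2.87644609e-01, -2.44579305e-01,
         2.66551829e+01],
       [-2.33180941e-01,  7.38058050e-02,  9.69628461e-01,
        -3.89206475e+02],
       [ 0.00000000e+00,  0.00000000e+00,  0.00000000e+00,
         1.00000000e+00]])}
```

View pics/top0.png

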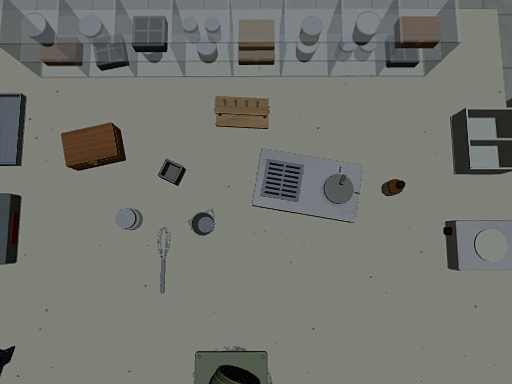

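View pics/scene0.png

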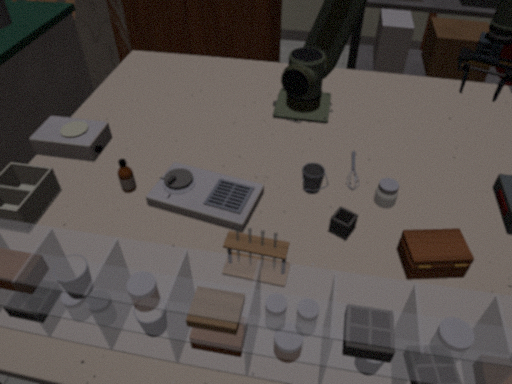

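View pics/wrist0.png

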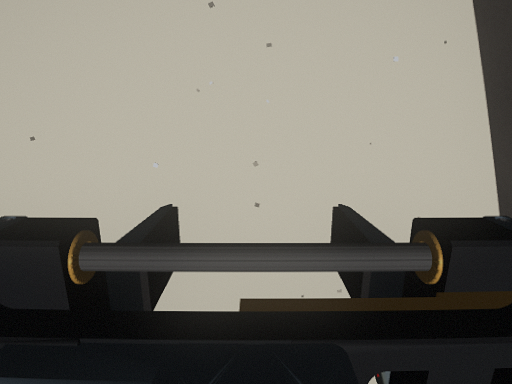

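```bash
cat > h.py <<'E'
from workcell import state, vision, job, env
import cv2, numpy as np
from scipy.spatial.transform import Rotation as Ro
def rays(name,px,m=None):
    m=m or vision.camera_model(name)
    f=192/np.tan(np.radians(m['fov_y']/2))
    K=np.array([[f,0,m['cx']],[0,f,m['cy']],[0,0,1]])
    u=cv2.undistortPoints(np.array(px,float).reshape(-1,1,2),K,m['distortion']).reshape(-1,2)
    E=m['extrinsics'];R=E[:3,:3];t=E[:3,3]
    d=np.c_[u[:,0],-u[:,1],-np.ones(len(u))]@R
    return -R.T@t,d
def plane(name,px,z,m=None):
    o,d=rays(name,px,m); return o+d*((z-o[2])/d[:,2])[:,None]
def pix(name,P,m=None):
    m=m or vision.camera_model(name)
    f=192/np.tan(np.radians(m['fov_y']/2))
    K=np.array([[f,0,m['cx']],[0,f,m['cy']],[0,0,1]])
    E=m['extrinsics'];c=np.array(P,float).reshape(-1,3)@E[:3,:3].T+E[:3,3]
    c=c*[1,-1,-1]
    return cv2.projectPoints(c,np.zeros(3),np.zeros(3),K,m['distortion'])[0].reshape(-1,2)
def toollocal(p):  # world point -> tool-axis shift in cm
    s=state();R=Ro.from_euler('xyz',s['ee_rot'],degrees=True)
    return R.inv().apply(np.array(p)-s['ee_pos'])/10
E
python3 - <<'E'
from h import *
im=cv2.imread('pics/top0.png')
a=cv2.resize(im[130:230,140:240],(600,600),interpolation=cv2.INTER_CUBIC)
b=cv2.resize(im[140:230,245:370],(800,576),interpolation=cv2.INTER_CUBIC)
cv2.imwrite('pics/ta.png',cv2.convertScaleAbs(a,alpha=1.8));cv2.imwrite('pics/tb.png',cv2.convertScaleAbs(b,alpha=1.3))
g=im.max(2)
print(plane('top',[[172,172],[95,145],[203,222],[128,218],[242,112],[394,187],[163,260]],0).round(0))
E
```

```text
[[ 618.  182.    0.]
 [ 702.  419.    0.]
 [ 468.   86.    0.]
 [ 480.  310.    0.]
 [ 805.  -29.    0.]
 [ 572. -486.    0.]
 [ 357.  202.    0.]]
```

View pics/ta.png

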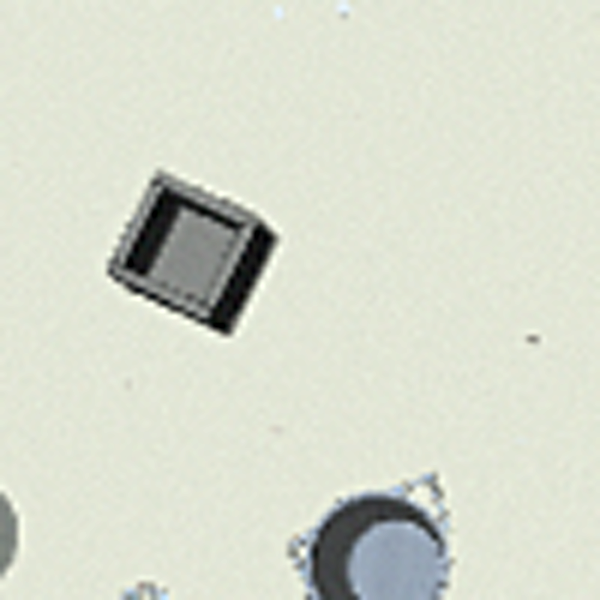

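View pics/tb.png

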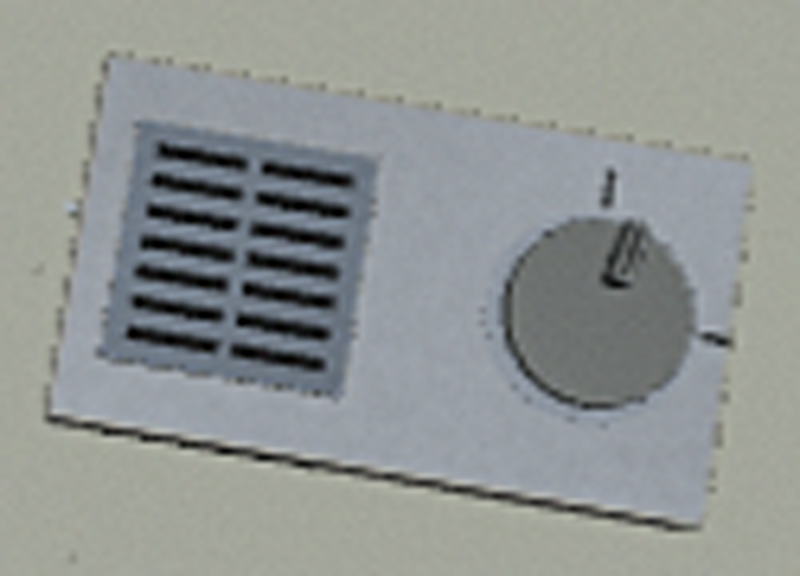

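Run:
```python
from h import *
A=lambda l,s,o:np.array(l)/s+o
rim=plane('top',A([[160,173],[254,222],[208,316],[110,270]],6,[140-.4,130-.4]),56)
print('rim',rim.round(1),rim.mean(0).round(1),np.linalg.norm(np.diff(rim,axis=0),axis=1))
e=rim[0]-rim[1];print('ang',np.degrees(np.arctan2(e[1],e[0])), np.degrees(np.arctan2(*(rim[0]-rim[3])[1::-1])))
rk=plane('top',A([[138,120],[380,155],[342,398],[98,355]],6.4,[245-.4,140-.4]),51)
print('rack',rk.round(1),rk.mean(0).round(1),np.linalg.norm(np.diff(rk,axis=0),axis=1))
d=rk[0]-rk[3];print('dryer yaw',np.degrees(np.arctan2(d[1],d[0])));d=rk[0]-rk[1];print(np.degrees(np.arctan2(d[1],d[0]))-90)
dk=plane('top',A([[108,52],[748,157],[702,525],[48,418]],6.4,[245-.4,140-.4]),45)
print('deck',dk.round(1),dk.mean(0).round(1),np.linalg.norm(np.diff(dk,axis=0),axis=1))
k=plane('top',A([[599,312],[695,312],[505,312],[599,408],[599,216]],6.4,[245-.4,140-.4]),67);print('knob',k.round(1))
f=plane('top',A([[615,283],[637,222]],6.4,[245-.4,140-.4]),85);print('fin',f.round(1))
```

```text
rim [[648.7 187.6  56. ]
 [624.6 141.8  56. ]
 [579.1 162.8  56. ]
 [601.5 210.3  56. ]] [613.5 175.6  56. ] [51.73100692 50.12643365 52.49788218]
ang 62.311554679520285 -25.685690131672125
rack [[ 649.3 -101.    51. ]
 [ 633.1 -210.3   51. ]
 [ 522.9 -191.3   51. ]
 [ 542.4  -82.4   51. ]] [ 586.9 -146.3   51. ] [110.49274636 111.80351995 110.56819724]
dryer yaw -9.835728889801306
-8.482104994707584
deck [[ 682.2  -87.7   45. ]
 [ 633.  -378.4   45. ]
 [ 466.3 -351.7   45. ]
 [ 514.7  -60.    45. ]] [ 574.  -219.5   45. ] [294.86084966 168.85989609 295.65266711]
knob [[ 559.4 -303.7   67. ]
 [ 559.3 -346.1   67. ]
 [ 559.4 -262.1   67. ]
 [ 516.8 -302.4   67. ]
 [ 602.3 -304.9   67. ]]
fin [[ 569.8 -307.    85. ]
 [ 596.7 -317.5   85. ]]
```

Run:
```python
from h import *
print(toollocal([614,176,215]), toollocal([400,350,215]))
```

```text
[-22.46309113  -0.13677072 -53.42568363] [-12.18506181  -0.15061756 -27.83111543]
```

```bash
python3 -m handwheel '[[9.1,[-3,0,-5],8],[9.1,[-5,0,-10],16],[9.1,[-7,0,-15],24],[9.1,[-9,0,-20],32],[9.1,[-11,0,-25],40],[9.1,[-13,0,-30],48],[9.1,[-15,0,-35],56],[9.1,[-17,0,-40],64],[9.1,[-19,0,-45],72],[9.1,[-20.5,0,-48],80]]' 20
python3 - <<'E'
from h import *
print(toollocal([614,176,215]),state()['ee_rot'])
E
```

```text
time_s: 1.15
ee_pos: [552.2, 224.3, 213.3]
ee_rot: [-90.1, 0.0, -7.6]
force: [0.5, 0.1, 0.3]
gripper_width: 91.0
[ 6.76067997 -0.16683356 -3.97186837] [-9.00686769e+01  3.18323224e-02 -7.57018183e+00]
```

```bash
python3 -m handwheel '[[9.1,[3,0,-2],8],[9.1,[5,0,-3],16],[9.1,[6.5,0,-4],19],[9.1,[6.8,0,-4],19],[9.1,[6.8,0,-4],19],[9.1,[6.8,0,-4],19]]'
python3 - <<'E'
from h import *
m=vision.camera_model('wrist');im=vision.grab_frame('wrist')
E=m['extrinsics'];print(-E[:3,:3].T@E[:3,3],state()['ee_rot'],state()['qpos'])
cv2.imwrite('pics/w1.png',cv2.convertScaleAbs(im[:,:,::-1],alpha=1.6))
E
```

```text
time_s: 1.75
ee_pos: [613.4, 176.6, 213.3]
ee_rot: [-90.1, 0.1, -26.4]
force: [-0.3, -0.2, -0.3]
gripper_width: 90.8
[644.21188606 238.91982641 383.21338544] [-9.00755413e+01  4.29600226e-02 -2.64379282e+01] [ 1.50506016e+01  2.41413060e+01  8.07038876e+01 -2.90875984e-02
  7.52370328e+01  4.14959338e+01]
```

View pics/w1.png

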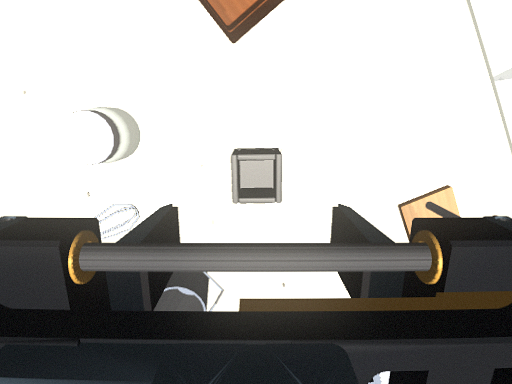

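Run:
```python
from h import *
p=plane('wrist',[[232.5,153.5],[281.5,153.5],[282.5,203],[231.5,203]],56);print(p.round(1),p.mean(0),np.linalg.norm(np.diff(p,axis=0),axis=1))
print(toollocal(p.mean(0)))
d=p[2]-p[3];print(np.degrees(np.arctan2(d[1],d[0])))
```

```text
[[603.5 212.4  56. ]
 [650.9 188.8  56. ]
 [628.1 137.9  56. ]
 [576.8 163.5  56. ]] [614.80200541 175.6594707   56.        ] [52.89447465 55.75072159 57.33165586]
[ 1.86809692e-01  1.57480419e+01 -4.46215640e-03]
-26.458388123254817
```

```bash
python3 -m handwheel '[[9.1,[0,4,0],0],[9.1,[0,8,0],0],[9.1,[0,12,0],0],[9.1,[0,15,0],0],[9.1,[0.5,16.9,0],0],[9.1,[1,16.9,0],0],[9.1,[1.5,16.9,0],0],[9.1,[1.7,16.9,0],0]]'
```

```text
time_s: 2.6
ee_pos: [630.0, 169.4, 46.4]
ee_rot: [-89.9, -0.1, -26.4]
force: [-0.5, 0.0, 0.3]
gripper_width: 90.8
```

```bash
python3 -m handwheel '[[9.1,[0.25,0,0],0],[9.1,[0.4,-0.2,0],0],[9.1,[0.6,-0.5,0],0],[9.1,[0.8,-0.75,0],0],[9.1,[1.05,-0.95,0],0],[9.1,[1.3,-1.15,0],0],[9.1,[1.55,-1.35,0],0],[9.1,[2.05,-1.65,0],0],[9.1,[2.05,-1.65,0],0]]'
python3 - <<'E'
from h import *
im=vision.grab_frame('wrist')
cv2.imwrite('pics/w2.png',cv2.convertScaleAbs(im[:,:,::-1],alpha=1.6))
im=vision.grab_frame('scene')[170:270,280:400]
cv2.imwrite('pics/s2.png',cv2.resize(cv2.convertScaleAbs(im[:,:,::-1],alpha=1.6),(720,600)))
E
```

```text
time_s: 3.5
ee_pos: [649.0, 160.1, 63.8]
ee_rot: [-89.9, -0.2, -26.4]
force: [-1.4, 0.1, 1.8]
gripper_width: 90.8
```

View pics/w2.png

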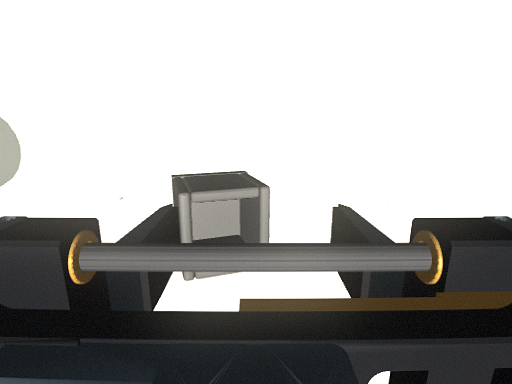

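View pics/s2.png

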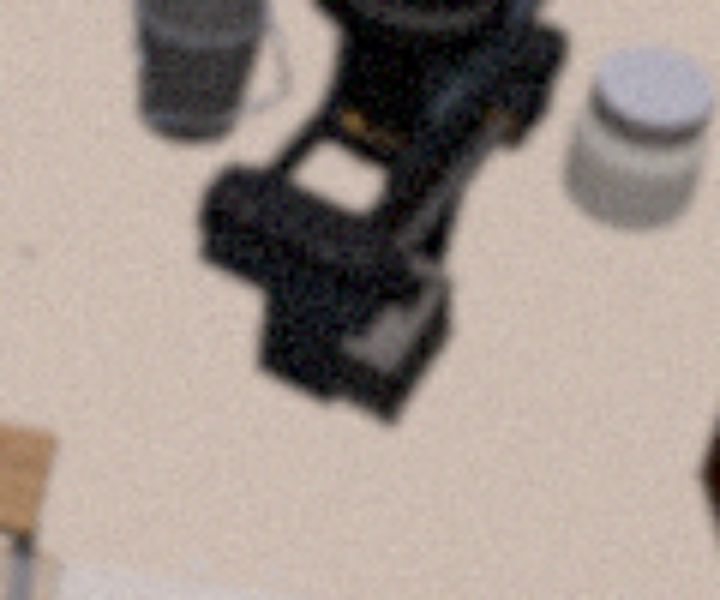

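```bash
python3 -m handwheel '[[9.1,[0.4,-0.25,0],0],[9.1,[0.9,-0.45,0],0],[9.1,[1.4,-0.65,0],0],[9.1,[1.9,-0.75,0],0],[9.1,[2.4,-0.9,0],0],[9.1,[2.9,-0.95,0],0],[9.1,[3.4,-1,0],0],[9.1,[3.8,-1,0],0],[9.1,[3.8,-1,0],0],[9.1,[3.8,-1,0],0]]'
python3 - <<'E'
from h import *
im=vision.grab_frame('wrist')
cv2.imwrite('pics/w3.png',cv2.convertScaleAbs(im[:,:,::-1],alpha=1.6))
E
```

```text
time_s: 4.6
ee_pos: [682.1, 143.3, 72.8]
ee_rot: [-90.0, -0.1, -26.4]
force: [0.3, 0.2, 0.5]
gripper_width: 91.0
```

View pics/w3.png

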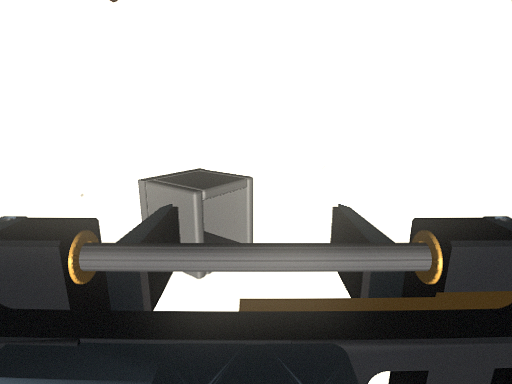

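```bash
python3 -m handwheel '[[9.1,[0,-4,0],0],[9.1,[-2,-8,0],0],[9.1,[-4,-12,0],0],[9.1,[-4,-14,0],0],[9.1,[-4,-14,0],0]]'
python3 - <<'E'
from h import *
im=vision.grab_frame('wrist')
cv2.imwrite('pics/w4.png',cv2.convertScaleAbs(im[:,:,::-1],alpha=1.3)[60:310,130:430].repeat(2,0).repeat(2,1))
E
```

```text
time_s: 5.15
ee_pos: [647.2, 162.0, 217.2]
ee_rot: [-89.7, -0.4, -26.4]
force: [0.4, 1.0, 0.6]
gripper_width: 91.0
```

View pics/w4.png

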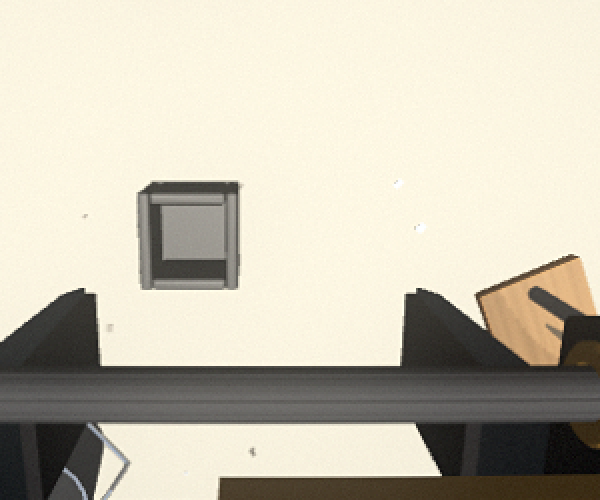

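Run:
```python
from h import *
p=plane('wrist',[[199.3,156],[249.5,155],[249.5,204.5],[200.3,204.5]],56);print(p.round(1),p.mean(0),np.linalg.norm(np.diff(p,axis=0),axis=1))
d=p[2]-p[3];print(np.degrees(np.arctan2(d[1],d[0])))
d=p[0]-p[3];print(np.degrees(np.arctan2(d[1],d[0])))
c=p.mean(0);c[2]=40;print(toollocal(c))
```

```text
[[603.7 211.1  56. ]
 [653.  187.8  56. ]
 [627.9 137.8  56. ]
 [578.2 162.5  56. ]] [615.68960104 174.80059301  56.        ] [54.48772854 55.92132922 55.51935516]
-26.478694011265954
62.225827089109444
[-3.40247329 17.41957063 -0.2213509 ]
```

```bash
python3 -m handwheel '[[9.1,[-2,3,-0.1],0],[9.1,[-3.4,6,-0.2],0],[9.1,[-3.4,10,-0.2],0],[9.1,[-3.4,14,-0.2],0],[9.1,[-3.4,16.5,-0.2],0],[9.1,[-3.4,17.5,-0.2],0],[9.1,[-3.4,17.6,-0.2],0],[5.6,[-3.4,17.6,-0.2],0],[5,[-3.4,17.6,-0.2],0],[5,[-3.4,17.6,-0.2],0]]' 6;python3 -m handwheel '[[5,[0,0,0],0],[5,[0,0,0],0],[5,[0,-1,0],0],[5,[0,-3,0],0],[5,[0,-6,0],0],[5,[0,-8,0],0],[5,[0,-8,0],0]]'
python3 - <<'E'
from h import *
im=vision.grab_frame('wrist')
cv2.imwrite('pics/w5.png',cv2.convertScaleAbs(im[:,:,::-1],alpha=1.3)[60:310,130:430].repeat(2,0).repeat(2,1))
E
```

```text
time_s: 6.2
ee_pos: [616.7, 175.2, 39.7]
ee_rot: [-89.7, -0.3, -26.4]
force: [0.0, -0.9, 0.3]
gripper_width: 69.9
time_s: 6.9
ee_pos: [618.2, 175.6, 123.7]
ee_rot: [-89.4, -0.7, -26.4]
force: [0.3, 0.5, -0.3]
gripper_width: 56.0
```

View pics/w5.png

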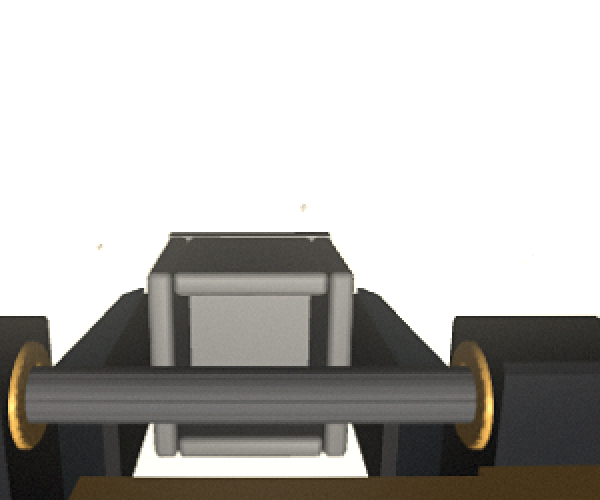

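Run:
```python
from h import *
y=np.radians(-9.5);ex=np.array([np.cos(y),np.sin(y)]);ey=np.array([-np.sin(y),np.cos(y)])
rc=np.array([586.9,-146.3]);s=rc+ey*(150-74.5+28+17);print(s, toollocal([*s,122]),state()['qpos'])
```

```text
[606.78823651 -27.45258501] [  8.10497066  -0.11962762 -18.61255687] [ 1.48457222e+01  2.76749563e+01  8.86224426e+01 -2.39276957e-02
  6.30649113e+01  4.12563193e+01]
```

```bash
python3 -m handwheel '[[5,[1,0,-2],-2],[5,[2,0,-5],-5],[5,[3.5,0,-8],-8],[5,[5,0,-11],-11],[5,[6.5,0,-14],-14],[5,[7.5,0,-17],-17],[5,[8.1,0,-18.6],-17],[5,[8.1,0,-18.6],-17],[5,[8.1,0,-18.6],-17]]'
python3 - <<'E'
from h import *
print(state()['ee_rot'])
for n in ['scene','top']:
    im=vision.grab_frame(n)
    cv2.imwrite(f'pics/{n}5.png',cv2.convertScaleAbs(im[:,:,::-1],alpha=1.3))
E
```

```text
time_s: 7.85
ee_pos: [606.5, -26.8, 120.1]
ee_rot: [-89.7, -0.5, -9.5]
force: [0.5, 0.6, -0.8]
gripper_width: 55.8
[-89.71964149  -0.51663153  -9.47829285]
```

View pics/scene5.png

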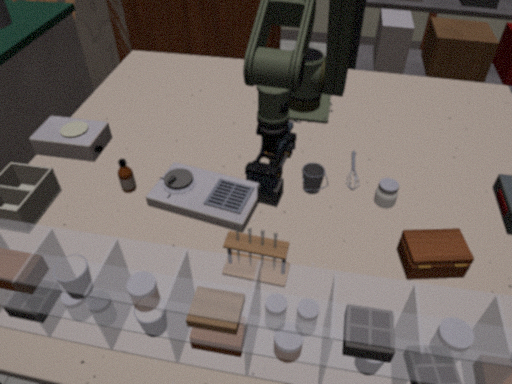

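```bash
python3 -m handwheel '[[5,[0,2,0],0],[5,[0,4,0],0],[5,[0,4.7,0],0],[5,[0,4.7,-0.5],0],[5,[0,4.7,-1],0],[5,[0,4.7,-1.5],0],[5,[0,4.7,-2],0],[5,[0,4.7,-2.5],0],[5,[0,4.7,-3],0]]' 6;python3 - <<'E'
from h import *
for n in ['scene','wrist']:
    im=vision.grab_frame(n)
    if n=='scene': im=im[130:230,180:330].repeat(5,0).repeat(5,1)
    cv2.imwrite(f'pics/{n}6.png',cv2.convertScaleAbs(im[:,:,::-1],alpha=1.5))
E
```

```text
time_s: 8.85
ee_pos: [603.1, -55.4, 74.3]
ee_rot: [-89.6, -0.7, -9.4]
force: [0.4, 4.6, 2.2]
gripper_width: 56.1
```

View pics/scene6.png

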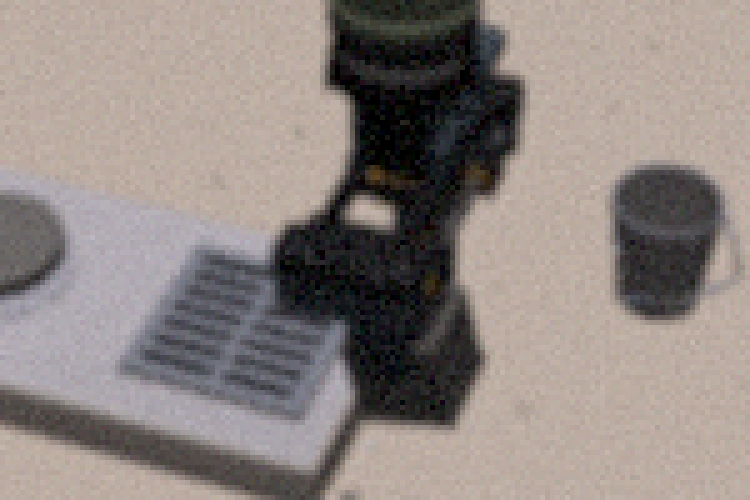

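View pics/wrist6.png

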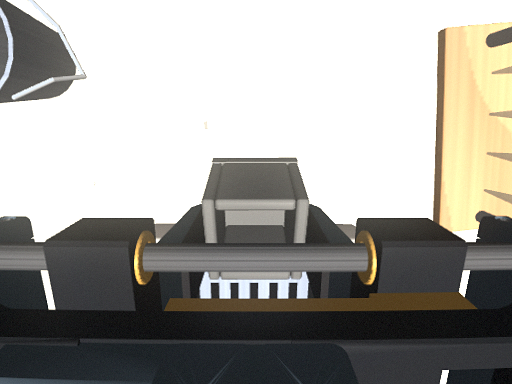

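```bash
python3 -m handwheel '[[5,[0,0,-0.5],0],[5,[0,0,-1],0],[5,[0,0,-1.5],0],[5,[0,0,-2],0],[5,[0,0,-2.5],0],[5,[0,0,-3],0],[5,[0,0,-3.5],0],[5,[0,0,-4],0],[5,[0,0,-4.2],0]]' 6;python3 - <<'E'
from h import *
for n in ['scene','wrist']:
    im=vision.grab_frame(n)
    if n=='scene': im=im[130:230,180:330].repeat(5,0).repeat(5,1)
    cv2.imwrite(f'pics/{n}7.png',cv2.convertScaleAbs(im[:,:,::-1],alpha=1.5))
E
```

```text
time_s: 9.85
ee_pos: [595.6, -98.1, 73.4]
ee_rot: [-89.7, -0.6, -9.4]
force: [-0.1, 1.4, 1.1]
gripper_width: 55.8
```

View pics/wrist7.png

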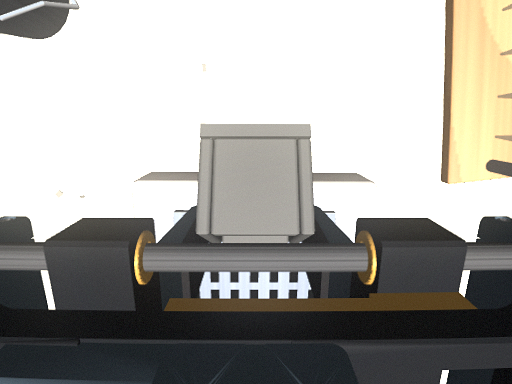

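```bash
python3 -m handwheel '[[5,[0,0,-0.5],0],[5,[0,0,-1],0],[5,[0,0,-1.5],0],[5,[0,0,-2],0],[5,[0,0,-2.5],0],[5,[0,0,-3],0],[5,[0,0,-3.5],0],[5,[0,0,-4],0],[5,[0,0,-4.5],0],[5,[0,0,-4.5],0]]' 6;python3 - <<'E'
from h import *
for n in ['scene','wrist']:
    im=vision.grab_frame(n)
    if n=='scene': im=im[130:230,180:330].repeat(5,0).repeat(5,1)
    cv2.imwrite(f'pics/{n}8.png',cv2.convertScaleAbs(im[:,:,::-1],alpha=1.5))
E
```

```text
time_s: 10.95
ee_pos: [588.1, -143.6, 73.4]
ee_rot: [-89.8, -0.6, -9.4]
force: [-0.4, -0.9, 0.1]
gripper_width: 55.8
```

View pics/wrist8.png

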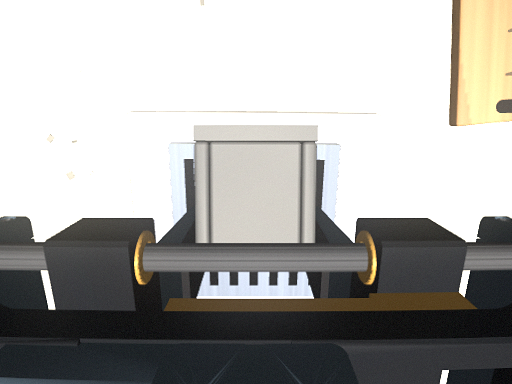

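View pics/scene8.png

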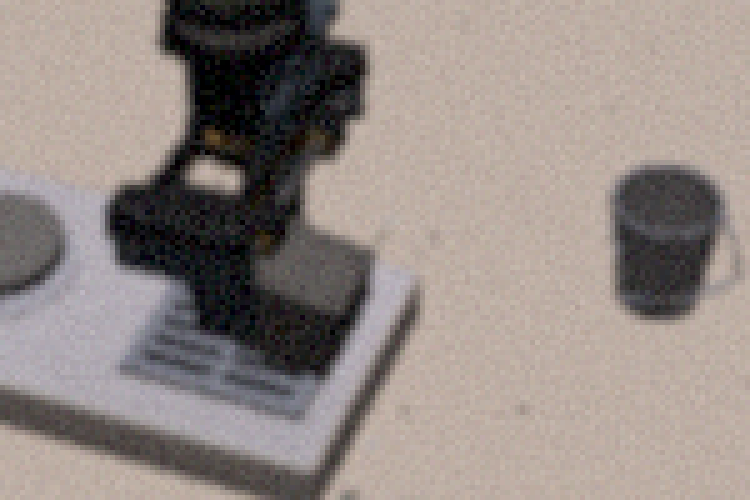

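```bash
python3 -m handwheel '[[5,[0,0.2,0],0],[5,[0,0.4,0],0],[5,[0,0.5,0],0]]' ; python3 -m handwheel '[[5,[0,0.1,0],0],[5,[0,0.2,0],0]]'
```

```text
time_s: 11.35
ee_pos: [588.6, -143.6, 68.5]
ee_rot: [-89.9, -0.7, -9.4]
force: [0.1, -2.5, 3.8]
gripper_width: 56.0
time_s: 11.55
ee_pos: [588.8, -143.8, 66.7]
ee_rot: [-89.9, -0.7, -9.4]
force: [0.1, -2.8, 3.5]
gripper_width: 56.0
```

```bash
python3 -m handwheel '[[9.1,[0,0,0],0],[9.1,[0,0,0],0],[9.1,[0,0,0],0],[9.1,[0,-2,0],0],[9.1,[0,-5,0],0],[9.1,[0,-9,0],0],[9.1,[0,-13,0],0],[9.1,[0,-14,0],0],[9.1,[0,-14,0],0]]'
python3 - <<'E'
from h import *
im=vision.grab_frame('wrist')
print(state()['ee_pos'],state()['ee_rot'])
cv2.imwrite(f'pics/w9.png',cv2.convertScaleAbs(im[:,:,::-1],alpha=1.2)[60:310,110:410].repeat(2,0).repeat(2,1))
E
```

```text
time_s: 12.45
ee_pos: [587.9, -143.8, 208.5]
ee_rot: [-89.9, -0.9, -9.4]
force: [-0.5, 0.3, -1.8]
gripper_width: 91.1
[ 586.86526807 -143.62514015  206.41896218] [-89.87175063  -0.69842563  -9.36248302]
```

View pics/w9.png

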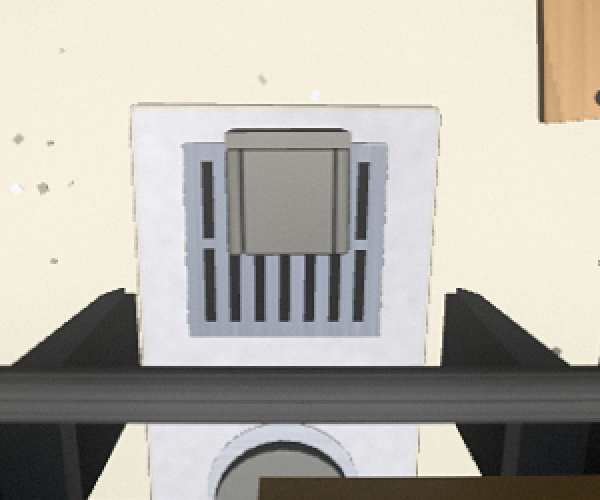

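Run:
```python
from h import *
m=vision.camera_model('wrist')
A=lambda l:np.array(l)/2+[109.75,59.75]
def rep(n,p):
    e=p[2]-p[3]; print(n,p.mean(0).round(1),np.linalg.norm(np.diff(p,axis=0),axis=1).round(1),np.degrees(np.arctan2(e[1],e[0])))
c=plane('wrist',A([[227,132],[350,132],[349,254],[229.5,254]]),107,m);rep('mold',c)
r=plane('wrist',A([[183,142],[387,142],[380,336.5],[190.5,336.5]]),51,m);rep('rack',r)
t=c.mean(0);t[2]=91;print(toollocal(t))
```

```text
mold [ 592.5 -111.7  107. ] [53.5 54.6 54.5] -9.56463337362214
rack [ 585.4 -145.4   51. ] [107.6 109.3 108.2] -9.66112297821397
[-0.10353381 11.54871591  3.21452978]
```

```bash
python3 -m handwheel '[[9.1,[-0.05,3,2],0],[9.1,[-0.1,6,3.2],0],[9.1,[-0.1,9,3.2],0],[9.1,[-0.1,11,3.2],0],[9.1,[-0.1,11.5,3.2],0],[5,[-0.1,11.5,3.2],0],[5,[-0.1,11.5,3.2],0],[5,[-0.1,11.5,3.2],0],[5,[-0.1,11.5,3.2],0],[5,[-0.1,11.5,3.2],0]]' 6; python3 -m handwheel '[[5,[0,-1.5,0],0],[5,[0,-4,0],0],[5,[0,-4,3],0],[5,[0,-4,6],0],[5,[0,-4,8.7],0],[5,[0,-4,8.7],0],[5,[0,-4,8.7],0]]'
python3 - <<'E'
from h import *
im=vision.grab_frame('wrist')
print(state()['ee_rot'],toollocal([606.8,-27.5,73]))
cv2.imwrite(f'pics/w10.png',cv2.convertScaleAbs(im[:,:,::-1],alpha=1.2)[60:310,110:410].repeat(2,0).repeat(2,1))
E
```

```text
time_s: 13.5
ee_pos: [593.0, -112.0, 92.4]
ee_rot: [-89.9, -0.8, -9.4]
force: [0.9, -0.7, 2.1]
gripper_width: 56.0
time_s: 14.2
ee_pos: [606.5, -25.9, 132.6]
ee_rot: [-89.9, -0.8, -9.3]
force: [-0.9, 0.0, -1.0]
gripper_width: 56.0
[-89.90803778  -0.7952049   -9.34384445] [-0.02743136  5.95941345 -0.10242427]
```

View pics/w10.png

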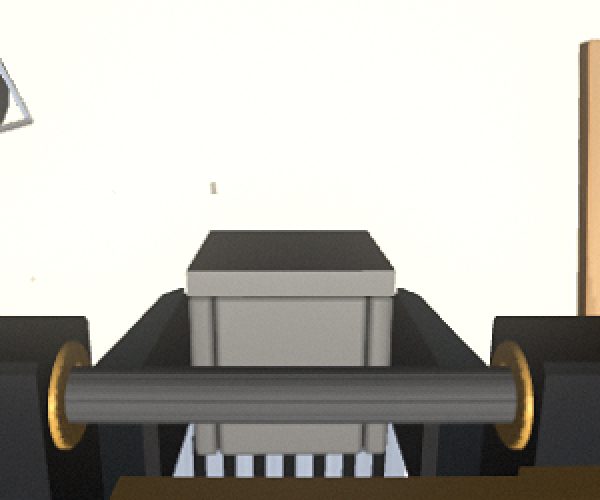

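```bash
python3 -m handwheel '[[5,[0,3,0],0],[5,[0,5.5,0],0],[5,[0,5.9,0],0],[5,[0,5.9,-0.5],0],[5,[0,5.9,-1],0],[5,[0,5.9,-1.5],0],[5,[0,5.9,-2],0],[5,[0,5.9,-2.5],0],[5,[0,5.9,-3],0],[5,[0,5.9,-3.5],0]]' 6; python3 -m handwheel '[[5,[0,0,-0.5],0],[5,[0,0,-1],0],[5,[0,0,-1.5],0],[5,[0,0,-2],0],[5,[0,0,-2.5],0],[5,[0,0,-3],0],[5,[0,0,-3.5],0],[5,[0,0,-3.7],0]]';python3 - <<'E'
from h import *
im=vision.grab_frame('wrist')
cv2.imwrite(f'pics/w11.png',cv2.convertScaleAbs(im[:,:,::-1],alpha=1.3)[60:310,110:410].repeat(2,0).repeat(2,1))
E
```

```text
time_s: 15.25
ee_pos: [602.4, -61.0, 74.5]
ee_rot: [-89.9, -0.9, -9.4]
force: [1.9, 4.0, 4.0]
gripper_width: 56.3
time_s: 16.05
ee_pos: [595.9, -98.2, 73.8]
ee_rot: [-89.9, -0.9, -9.4]
force: [0.3, 1.0, 0.1]
gripper_width: 55.9
```

View pics/w11.png

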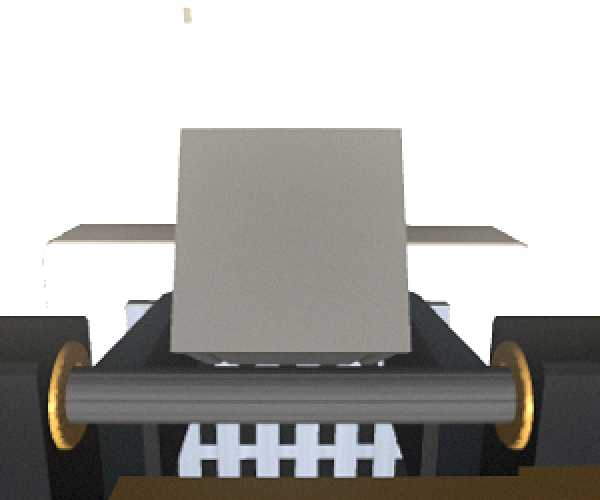

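Works the same way: the closed bottom is now swinging to the top. Continue and press flat.

```bash
python3 -m handwheel '[[5,[0,0,-0.5],0],[5,[0,0,-1],0],[5,[0,0,-1.5],0],[5,[0,0,-2],0],[5,[0,0,-2.5],0],[5,[0,0,-3],0],[5,[0,0,-3.5],0],[5,[0,0,-4],0],[5,[0,0,-4.5],0],[5,[0,0,-4.5],0]]' 6; python3 -m handwheel '[[5,[0,0.2,0],0],[5,[0,0.3,0],0],[5,[0,0.4,0],0],[5,[0,0.6,0],0]]'; python3 -m handwheel '[[9.1,[0,0,0],0],[9.1,[0,0,0],0],[9.1,[0,0,0],0],[9.1,[0,-2,0],0],[9.1,[0,-5,0],0],[9.1,[0,-9,0],0],[9.1,[0,-13,0],0],[9.1,[0,-14,0],0],[9.1,[0,-14,0],0]]';python3 - <<'E'
from h import *
im=vision.grab_frame('wrist')
print(state()['ee_pos'],state()['ee_rot'])
cv2.imwrite(f'pics/w12.png',cv2.convertScaleAbs(im[:,:,::-1],alpha=1.2)[60:310,110:410].repeat(2,0).repeat(2,1))
E
```

```text
time_s: 17.1
ee_pos: [588.4, -143.9, 73.8]
ee_rot: [-89.9, -0.9, -9.4]
force: [-0.9, -1.3, 0.6]
gripper_width: 56.2
time_s: 17.5
ee_pos: [589.0, -144.1, 68.1]
ee_rot: [-90.0, -0.9, -9.4]
force: [1.5, -1.8, 3.8]
gripper_width: 56.1
time_s: 18.4
ee_pos: [587.5, -143.8, 210.0]
ee_rot: [-90.0, -1.2, -9.4]
force: [-0.7, -0.9, 0.3]
gripper_width: 90.9
[ 586.44455749 -143.62482841  207.89251331] [-89.97230266  -0.94276126  -9.3550652 ]
```

View pics/w12.png

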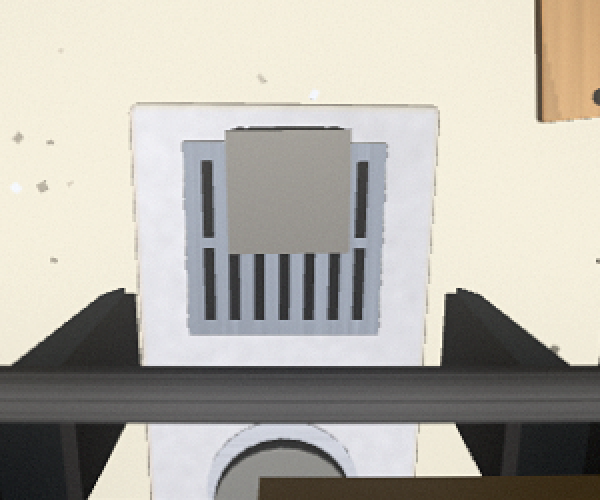

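Run:
```python
from h import *
m=vision.camera_model('wrist')
A=lambda l:np.array(l)/2+[109.75,59.75]
def rep(n,p):
    e=p[2]-p[3]; print(n,p.mean(0).round(1),np.linalg.norm(np.diff(p,axis=0),axis=1).round(1),np.degrees(np.arctan2(e[1],e[0])))
c=plane('wrist',A([[226.5,129],[351,129],[350.5,253],[229,253]]),107,m);rep('mold',c)
r=plane('wrist',A([[183,141],[387,141],[380,335],[190,335]]),51,m);rep('rack',r)
t=c.mean(0);t[2]=76;print(toollocal(t)); print(toollocal([586.2,-146,76])-toollocal(t))
```

```text
mold [ 592.8 -111.4  107. ] [54.4 55.8 55.7] -9.617160675976846
rack [ 585.7 -145.4   51. ] [108.1 109.6 108.9] -9.749212036905034
[-0.11659025 13.19070535  3.27963846]
[-8.59432076e-02 -3.11796594e-03 -3.52434700e+00]
```

```bash
python3 -m handwheel '[[9.1,[-0.05,3,2],0],[9.1,[-0.1,6,3.3],0],[9.1,[-0.1,9,3.3],0],[9.1,[-0.1,12,3.3],0],[9.1,[-0.1,13,3.3],0],[5,[-0.1,13.1,3.3],0],[5,[-0.1,13.1,3.3],0],[5,[-0.1,13.1,3.3],0],[5,[-0.1,13.1,3.3],0],[5,[-0.1,13.1,3.3],0]]' 12; python3 -m handwheel '[[5,[0,-0.5,0],0],[5,[0,-1,0],0],[5,[-0.05,-1,-1.5],0],[5,[-0.1,-1,-3],0],[5,[-0.1,-1,-3.5],0],[5,[-0.1,-1,-3.5],0],[5,[-0.1,-0.5,-3.5],0],[5,[-0.1,-0.2,-3.5],0],[5,[-0.1,0,-3.5],0],[5,[-0.1,0,-3.5],0]]'
```

```text
time_s: 19.45
ee_pos: [593.6, -111.4, 78.1]
ee_rot: [-90.0, -1.1, -9.4]
force: [-0.6, 0.6, 2.1]
gripper_width: 55.8
time_s: 20.45
ee_pos: [586.7, -145.3, 78.1]
ee_rot: [-90.0, -1.0, -9.3]
force: [-0.6, -0.2, 1.7]
gripper_width: 56.2
```

```bash
python3 -m handwheel '[[9.1,[0,0,0],0],[9.1,[0,0,0],0],[9.1,[0,0,0],0],[9.1,[0,-2,0],0],[9.1,[0,-5,0],0],[9.1,[0,-9,0],0],[9.1,[0,-13,0.5],0],[9.1,[0,-13,0.5],0],[9.1,[0,-13,0.5],0]]';python3 - <<'E'
from h import *
im=vision.grab_frame('wrist')
print(state()['ee_pos'],state()['ee_rot'])
cv2.imwrite(f'pics/w13.png',cv2.convertScaleAbs(im[:,:,::-1],alpha=1.2)[60:310,110:410].repeat(2,0).repeat(2,1))
im=vision.grab_frame('top')
cv2.imwrite('pics/t13.png',cv2.convertScaleAbs(im[:,:,::-1],alpha=1.2))
E
```

```text
time_s: 21.35
ee_pos: [585.5, -140.1, 208.9]
ee_rot: [-90.0, -1.1, -9.3]
force: [-0.0, 0.0, -0.3]
gripper_width: 91.0
[ 584.67908731 -139.91610632  207.39288163] [-89.97316663  -0.96158119  -9.31688032]
```

View pics/w13.png

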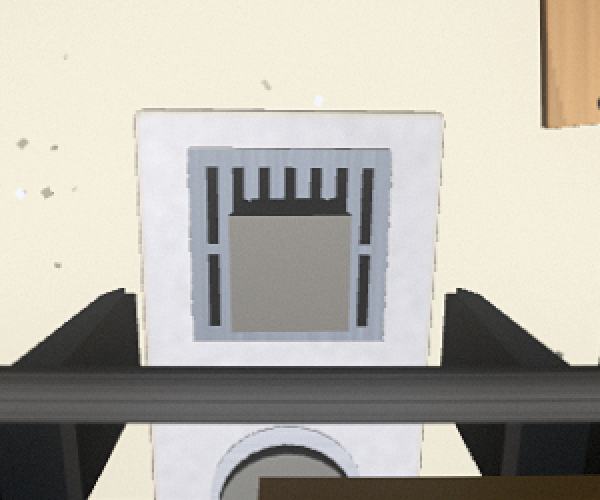

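Run:
```python
from h import *
m=vision.camera_model('wrist')
A=lambda l:np.array(l)/2+[109.75,59.75]
def rep(n,p):
    e=p[2]-p[3]; print(n,p.mean(0).round(1),np.linalg.norm(np.diff(p,axis=0),axis=1).round(1),np.degrees(np.arctan2(e[1],e[0])))
rep('mold',plane('wrist',A([[229,215],[351,215],[350,332],[231,332]]),107,m))
rep('rack',plane('wrist',A([[188,148],[391,148],[383,341],[193,341]]),51,m))
print(toollocal([585,-312,208]))
```

```text
mold [ 584.7 -145.1  107. ] [54.8 55.9 56.2] -9.684267646447609
rack [ 584.8 -145.3   51. ] [107.4 109.1 108.8] -9.696272544127698
[  2.85718187  -0.1086839  -16.97186009]
```

```bash
python3 -m handwheel '[[9.1,[0.5,0,-2],-8],[9.1,[1,0,-4],-16],[9.1,[1.5,0,-6],-24],[9.1,[2,0,-8],-32],[9.1,[2.4,0,-10],-40],[9.1,[2.8,0,-12],-48],[9.1,[2.8,0,-14],-56],[9.1,[2.8,0,-16],-64],[9.1,[2.8,0,-17],-72],[9.1,[2.8,0,-17],-80]]' 12;python3 -m handwheel '[[3,[0,0,0],0],[3,[0,0,0],0],[3,[0,0,0],0]]'
python3 - <<'E'
from h import *
print(state()['ee_rot'])
m=vision.camera_model('wrist')
im=vision.grab_frame('wrist')
np.save('w14.npy',m['extrinsics'])
cv2.imwrite(f'pics/w14.png',cv2.convertScaleAbs(im[:,:,::-1],alpha=1.2)[60:310,110:410].repeat(2,0).repeat(2,1))
E
```

```text
time_s: 22.45
ee_pos: [583.1, -313.5, 204.2]
ee_rot: [-90.6, -0.2, 70.9]
force: [1.0, 0.3, 0.3]
gripper_width: 91.0
time_s: 22.75
ee_pos: [582.9, -313.1, 203.2]
ee_rot: [-90.5, -0.2, 70.8]
force: [0.9, -0.3, 0.5]
gripper_width: 69.8
[-90.49907696  -0.21424031  70.79732224]
```

View pics/w14.png

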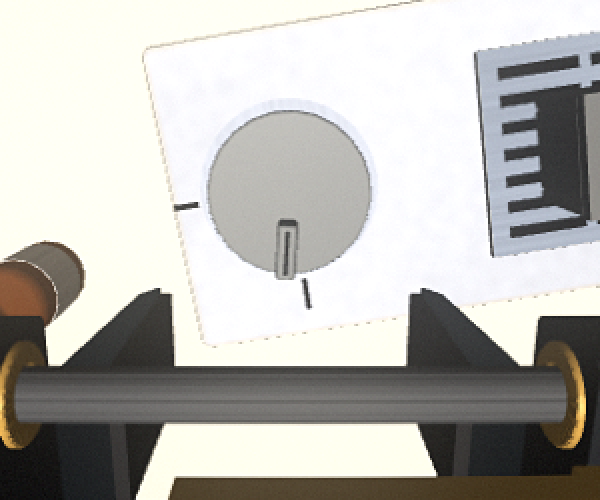

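Run:
```python
from h import *
m=vision.camera_model('wrist');m['extrinsics']=np.load('w14.npy')
A=lambda l:np.array(l)/2+[109.75,59.75]
k=plane('wrist',A([[289.5,192],[208,192],[371.5,192],[289.5,110.5],[289.5,273]]),67,m);print(k.round(1))
f=plane('wrist',A([[288,228],[285.5,279]]),85,m);print(f.round(1))
d=f[1]-f[0];print(np.degrees(np.arctan2(d[1],d[0])),np.hypot(*d[:2]))
c=k[0];d=f.mean(0)-c;print(np.degrees(np.arctan2(d[1],d[0])),np.hypot(*d[:2]))
```

```text
[[ 557.9 -303.6   67. ]
 [ 544.2 -342.5   67. ]
 [ 571.5 -264.5   67. ]
 [ 520.  -290.4   67. ]
 [ 598.  -317.6   67. ]]
[[ 571.6 -309.3   85. ]
 [ 595.4 -318.9   85. ]]
-22.052833858728576 25.65403815383951
-22.15566765304695 27.71545676657163
```

Run:
```python
from h import *
print(toollocal([575,-310.2,95]))
```

```text
[-0.02270011 10.84907283  0.95900042]
```

```bash
python3 -m handwheel '[[1.8,[0,2,0.4],1],[1.8,[0,5,1],2],[1.8,[0,8,1],2.3],[1.8,[0,10,1],2.3],[1.8,[0,10.8,1],2.3],[1.8,[0,10.8,1],2.3]]' 12
python3 - <<'E'
from h import *
im=vision.grab_frame('wrist')
cv2.imwrite(f'pics/w15.png',cv2.convertScaleAbs(im[:,:,::-1],alpha=1.2)[60:310,110:410].repeat(2,0).repeat(2,1))
im=vision.grab_frame('scene')[140:220,130:250]
cv2.imwrite('pics/s15.png',cv2.resize(cv2.convertScaleAbs(im[:,:,::-1],alpha=1.3),(720,480)))
print(toollocal([575,-310.2,72]))
E
```

```text
time_s: 23.4
ee_pos: [574.3, -309.4, 94.6]
ee_rot: [-90.4, -0.2, 68.5]
force: [0.2, -0.0, -0.1]
gripper_width: 19.0
[-0.0339838   2.4602806   0.06975108]
```

View pics/w15.png

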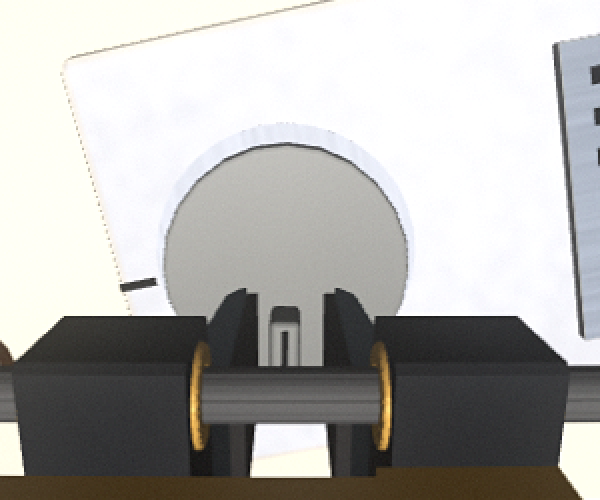

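View pics/s15.png

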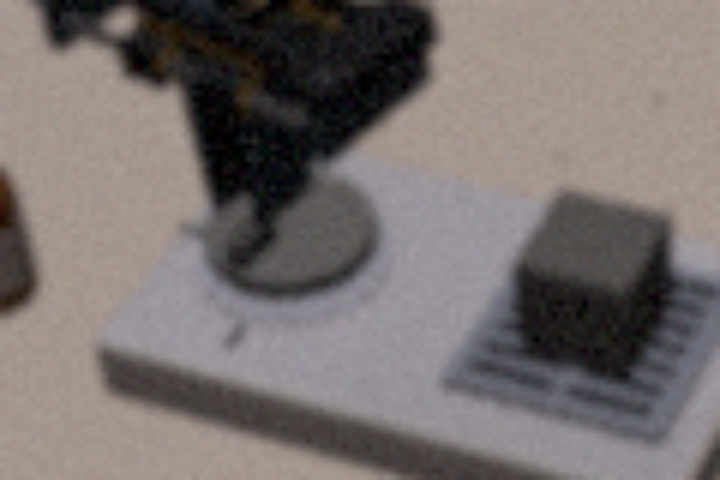

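```bash
python3 -m handwheel '[[1.6,[0,1,0],0],[1.6,[0,1.8,0],0],[1.6,[0,2.3,0],0],[1.6,[0,2.5,0],0]]';  python3 -m handwheel '[[1.6,[0,0.3,0],0],[1.6,[0,0.6,0],0],[1.6,[0,0.9,0],0],[1.6,[0,1.1,0],0],[1.6,[0,1.1,0],0]]'
```

```text
time_s: 23.9
ee_pos: [575.4, -309.9, 70.8]
ee_rot: [-90.6, -0.2, 68.5]
force: [-0.5, -0.3, -0.8]
gripper_width: 16.0
time_s: 24.4
ee_pos: [575.6, -310.1, 60.7]
ee_rot: [-90.6, -0.2, 68.5]
force: [-1.8, 1.3, 6.7]
gripper_width: 15.6
```

```bash
python3 -m handwheel '[[1.6,[0,0.15,0],0],[1.6,[0,0.3,0],0],[1.6,[0,0.4,0],0],[1.6,[0,0.4,0],0]]'
```

```text
time_s: 24.8
ee_pos: [575.6, -310.1, 58.4]
ee_rot: [-90.7, -0.2, 68.5]
force: [-2.7, 1.1, 8.9]
gripper_width: 16.2
```

```bash
python3 -m handwheel '[[1.6,[0,0.1,0],0],[1.6,[-0.13,0.15,0.0],4],[1.6,[-0.26,0.15,0.02],8],[1.6,[-0.38,0.15,0.04],12],[1.6,[-0.51,0.15,0.07],16],[1.6,[-0.63,0.15,0.11],20],[1.6,[-0.75,0.15,0.16],24],[1.6,[-0.87,0.15,0.22],28],[1.6,[-0.98,0.15,0.28],32],[1.6,[-1.09,0.15,0.35],36]]'
python3 - <<'E'
from h import *
im=vision.grab_frame('top')[140:230,245:370]
cv2.imwrite('pics/t16.png',cv2.resize(cv2.convertScaleAbs(im[:,:,::-1],alpha=1.3),(800,576)))
E
```

```text
time_s: 25.8
ee_pos: [570.5, -319.5, 59.0]
ee_rot: [-90.7, -0.7, 32.3]
force: [1.4, 1.0, 8.7]
gripper_width: 15.7
```

View pics/t16.png

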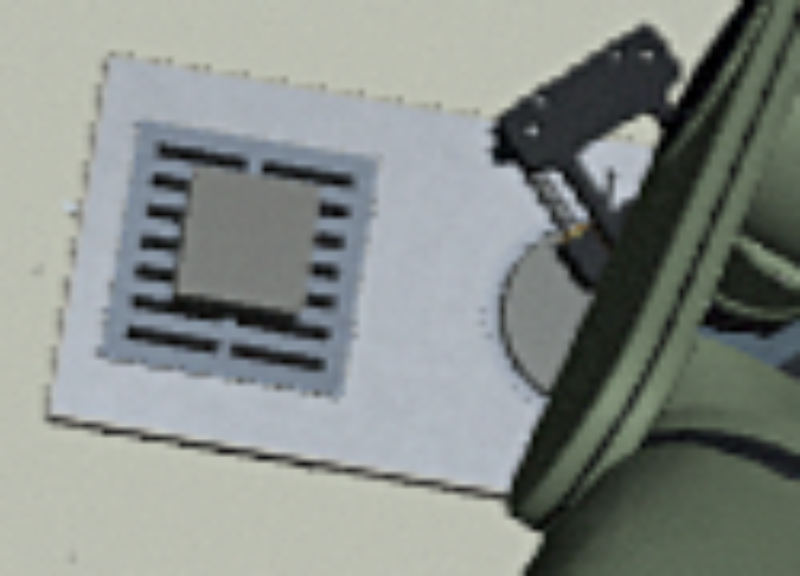

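```bash
python3 -m handwheel '[[1.6,[-0.2,0.1,0.05],4],[1.6,[-0.4,0.1,0.1],9],[1.6,[-0.62,0.1,0.15],14],[1.6,[-0.77,0.1,0.2],19],[1.6,[-0.93,0.1,0.26],24],[1.6,[-1.08,0.1,0.34],29],[1.6,[-1.2,0.1,0.42],34],[1.6,[-1.32,0.1,0.51],38],[1.6,[-1.42,0.1,0.59],42]]'
```

```text
time_s: 26.75
ee_pos: [557.8, -323.2, 60.1]
ee_rot: [-90.1, -1.4, -10.0]
force: [1.6, 0.5, 8.2]
gripper_width: 15.7
```

```bash
python3 -m handwheel '[[1.6,[-0.2,0.1,0],2],[1.6,[-0.4,0.1,0],4],[1.6,[-0.5,0.1,0],5],[1.6,[-0.6,0.1,0],6],[1.6,[-0.7,0.1,0],6],[1.6,[-0.7,0.1,0],6]]'
python3 - <<'E'
from h import *
im=vision.grab_frame('wrist')
cv2.imwrite(f'pics/w17.png',cv2.convertScaleAbs(im[:,:,::-1],alpha=1.2)[60:310,110:410].repeat(2,0).repeat(2,1))
E
```

```text
time_s: 27.35
ee_pos: [555.0, -322.9, 61.5]
ee_rot: [-90.0, -2.0, -16.0]
force: [5.4, 1.4, 6.6]
gripper_width: 15.9
```

View pics/w17.png

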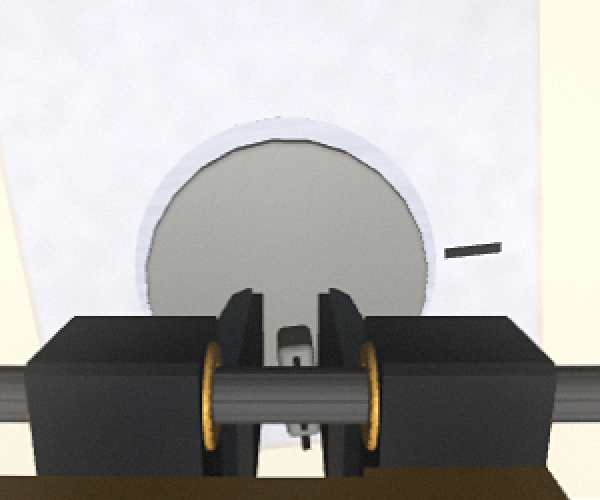

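```bash
python3 -m handwheel '[[1.6,[0.2,-0.1,0],-2],[1.8,[0.25,-0.5,0],-3],[2,[0.25,-1.2,0],-3],[2,[0.25,-2,0],-3],[2,[0.25,-4,0],-3],[2,[0.25,-8,0],-3],[2,[0.25,-12,0],-3],[2,[0.25,-14,0],-3],[2,[0.25,-14,0],-3]]'
python3 - <<'E'
from h import *
im=vision.grab_frame('wrist')
np.save('w18.npy',vision.camera_model('wrist')['extrinsics'])
cv2.imwrite(f'pics/w18.png',cv2.convertScaleAbs(im[:,:,::-1],alpha=1.2)[60:310,110:410].repeat(2,0).repeat(2,1))
E
```

```text
time_s: 28.3
ee_pos: [554.3, -323.4, 205.7]
ee_rot: [-90.2, -2.4, -13.0]
force: [-0.2, 0.4, -0.5]
gripper_width: 19.8
```

View pics/w18.png

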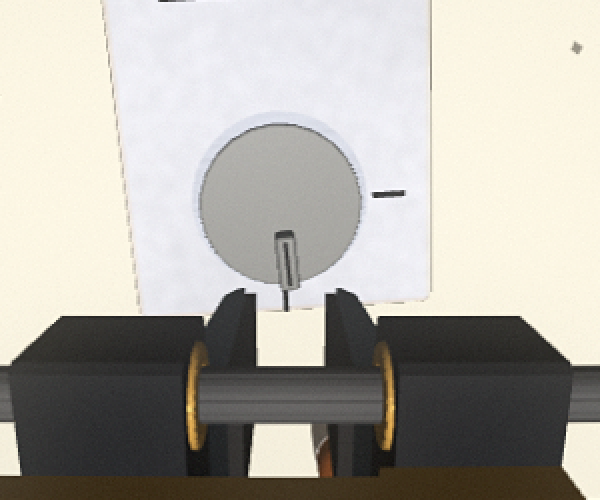

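```bash
python3 - <<'E'
from h import *
m=vision.camera_model('wrist');m['extrinsics']=np.load('w18.npy')
A=lambda l:np.array(l)/2+[109.75,59.75]
k=plane('wrist',A([[280.5,204]]),67,m)[0];
l=plane('wrist',A([[200,204],[361,204]]),67,m);print('diam',np.hypot(*(l[1]-l[0])[:2]),k)
f=plane('wrist',A([[284.5,240],[290,290]]),85,m)
for d in (f[1]-f[0],f.mean(0)-k): print(-9.6-np.degrees(np.arctan2(d[1],d[0])))
E
python3 -m handwheel '[[2,[0,-3,2],0],[2,[0,-6,6],0],[2,[0,-6,10],0],[2,[0,-6,15],0],[2,[0,-6,20],0],[2,[0,-6,25],0],[2,[0,-6,30],0],[2,[0,-6,30],0],[2,[0,-6,30],0]]'
python3 - <<'E'
from h import *
im=vision.grab_frame('top');cv2.imwrite('pics/t19.png',cv2.convertScaleAbs(im[:,:,::-1],alpha=1.2))
im=im[140:230,245:370]
cv2.imwrite('pics/t19c.png',cv2.resize(cv2.convertScaleAbs(im[:,:,::-1],alpha=1.3),(800,576)))
im=vision.grab_frame('scene')[140:240,130:400]
cv2.imwrite('pics/s19.png',cv2.resize(cv2.convertScaleAbs(im[:,:,::-1],alpha=1.3),(800,296)))
E
```

```text
diam 81.72722885807548 [ 557.89929424 -301.3446967    67.        ]
87.48180696596347
87.60430658054895
time_s: 29.25
ee_pos: [618.0, -28.9, 260.0]
ee_rot: [-90.2, -1.9, -12.9]
force: [0.1, 0.1, -0.5]
gripper_width: 19.9
```

View pics/t19c.png

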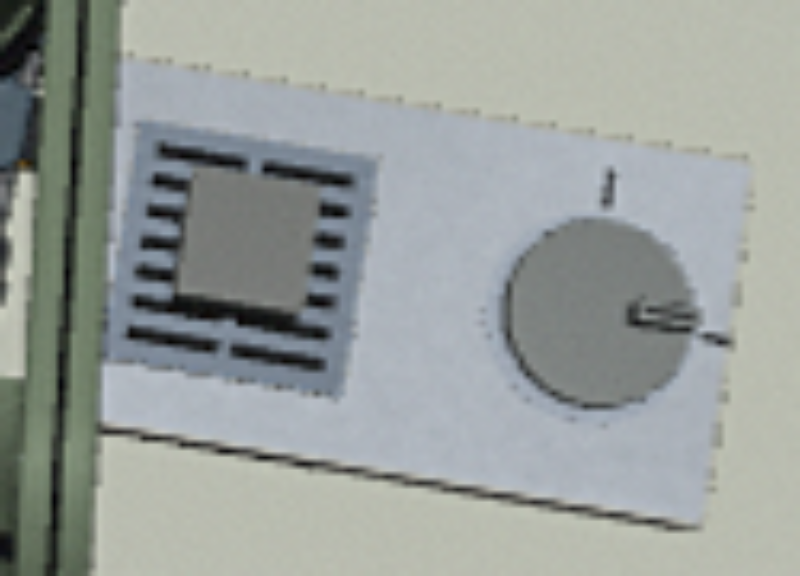

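View pics/t19.png

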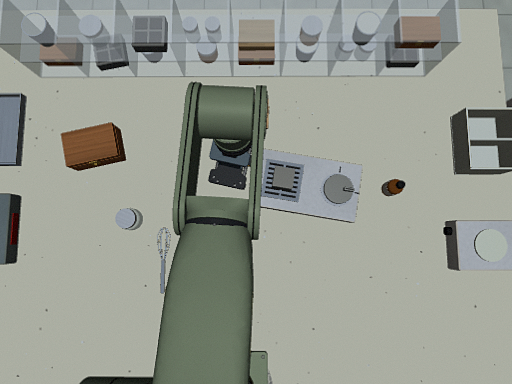

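View pics/s19.png

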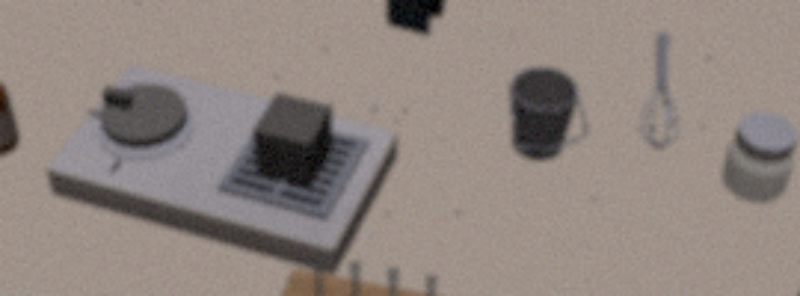

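Run:
```python
from h import *
A=lambda l:np.array(l)/6.4+[244.6,139.6]
k=np.array([558.2,-303,67])
f=plane('top',A([[634,308],[690,313]]),85)
print(f)
for d in (f[1]-f[0],f.mean(0)-k): print(-9.6-np.degrees(np.arctan2(d[1],d[0])))
im=cv2.imread('pics/t19.png')[165:210,310:370]
cv2.imwrite('pics/t19k.png',cv2.resize(im,(800,600),interpolation=cv2.INTER_CUBIC))
```

```text
[[ 558.82062907 -314.95286375   85.        ]
 [ 556.5863685  -339.24831272   85.        ]]
85.65426179376782
81.58019528679402
```

View pics/t19k.png

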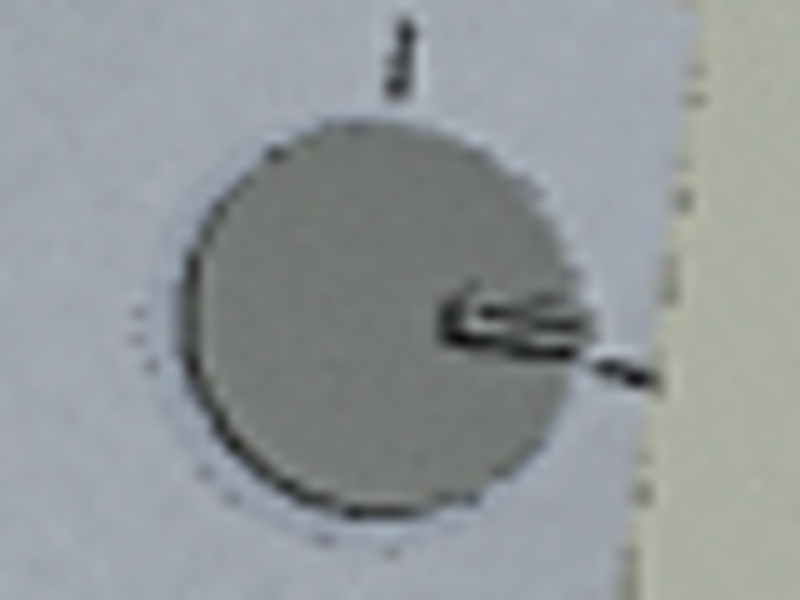

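Run:
```python
from h import *
m=vision.camera_model('wrist');m['extrinsics']=np.load('w18.npy')
A=lambda l:np.array(l)/2+[109.75,59.75]
a,b=plane('wrist',A([[375,194.5],[404,193]]),45,m),plane('wrist',A([[285.3,292],[286.3,310]]),45,m)
k=np.array([557.9,-301.3])
for p in (a,b):
  for d in (p[1]-p[0],): print(p.round(1),np.degrees(np.arctan2(*(p.mean(0)[:2]-k)[::-1])),np.degrees(np.arctan2(d[1],d[0])))
print(state()['force'])
```

```text
[[ 608.9 -311.7   45. ]
 [ 624.6 -314.5   45. ]] -11.326059859857466 -10.353246694656214
[[ 548.7 -354.1   45. ]
 [ 546.8 -364.7   45. ]] -99.92385097660717 -100.16107366313175
[ 0.75969509 -0.14948827 -0.43709228]
```

Run:
```python
from workcell import job,state
print(job.job_done(),state()['time_s'])
```

```text
the job is handed in; nothing more can be done
the job is handed in; nothing more can be done
```

The mould stands upside down in the middle of the rack, the dryer is switched on, and I handed the job in at about 29 s of the 72 s. No verdict came back.

**Turning the mould.** The moves cannot tilt the tool, so I had to roll the cube over.
- My first try, pushing it over with one finger on the counter, failed. It fell back upright where it was.
- I then held it lightly near its top and dragged it over the dryer's left edge, so it pivoted a quarter turn in the grip. Doing this twice put it upside down on the rack.
- I then picked it up again and moved it to the middle.

**Mould check.** In the wrist picture, the mould's centre was within 1 mm of the rack's centre and its sides lined up with the rack. I saw it resting flat with the closed side up, and it was let go before I touched the knob.

**Knob.**
- I pressed it down with the fingers either side of the fin, at about 9 N or roughly 7 mm by the spring figures.
- I turned it until the side force rose at the end stop, then lifted off.

**Knob check.**
- The wrist picture puts the fin at about 87.5° (1.53 rad) and the coarser top view at 82 to 86°. Both are past the required 77° (1.35 rad).
- The pictures show the disc raised again, but I did not measure its height closely.

**Everything else.** In the last pictures the jar, whisk and bottle stand where they were, judged by eye. The arm hid the pail in the last top view, but it stands upright in the scene view. The gripper was parked clear at 260 mm height with no contact force.

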